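# Stopper the leaning flask

## Robot

A 6-joint arm with a two-finger parallel gripper is mounted at the origin on the work surface. World frame = base frame: x ahead of the robot, y to its left, z up, the work surface at z = 0. Lengths are in m, angles in degrees, forces in N, time in s.
With the tool pointing down it reaches from about 0.4 to 0.825 m from the base axis. Payload 7 kg.
Tool frame: the origin (TCP) lies midway between the tips of the shut fingers; the grasp point (between the pads) lies ctrl.tcp_to_grasp behind it (ctrl.tcp_to_grasp is the distance from the TCP to the grasp point, in m); z points along the fingers, y is the line along which they close (so a half turn about z gives the same grasp; the last joint's range is limited). The gripper opens to 88 mm and grips with 3 to 60 N. Pads are 19 mm wide; open, the fingers measure 130 mm over their backs; the gripper's body (78 mm by 193 mm) begins 47 mm behind the grasp point.
Start: joints at [-55.628, 20.546, 0.682, 0, -70.136, -16.507], TCP at [0.207, -0.642, 0.227] pointing down, gripper open.
Joint ranges: [-176.03, 176.03], [-82.01, 121.73], [-58.28, 71.71], [-173.87, 95.51], [-174.79, -0.11], [-173.66, 173.66]. Speed limits (degrees/s): [136.94, 136.94, 172.46, 180, 180, 180].

## Interface

Orientations are given as [roll, pitch, yaw] about the fixed x, y, z axes, in that order (R = Rz(yaw) Ry(pitch) Rx(roll)).
In Python, from plant import ctrl, imaging, close_job gives the robot as it stands.
- The arm moves only by the shell command python3 -m crank 'ROWS'. ROWS is JSON, a list of rows, each a list of 3 entries, a list of its own where there are three numbers: the shift along the world's x, y, z in m, then the turn, a rotation vector about the world's x, y, z in degrees, then the opening, from -1 (shut) to 1 (fully open), so that 0 is half open. A call has 1 to 12 rows; each row shifts and turns the commanded pose from where the row before left it; what a row does not reach is not made up. A row lasts 1/10 s, in which the tool goes at most 50 mm and 8.59 degrees, less where a joint would pass 70% of its speed; a pose out of reach is approached as far as the arm can. A call is refused whole if a number of a shift passes 0.05 or a number of a turn 8.59, either way. A call with a gripper value outside its range is refused whole. The fingers move at their own pace and stop on an object; the grip force is fixed at half the most. Time passes only in rows, so rows that do not move let the fingers close. It gives the time, the measured TCP pose, the force, the opening and the grip force at its end, in the units of the state.
- ctrl.get_obs(): the state, without advancing time (a new reading comes with each control period).
- imaging.snapshot(name): name is "scene" or "top"; returns (picture, depth): 420x560x3 uint8, blue, green, red; 420x560 float32, m along the optical axis (not along the pixel's ray), 0 where there is no reading.
- imaging.camera_model(name): a dict with "mtx" (3x3 intrinsics, pixels), "R" (3x3) and "t" (3): a world point X has camera coordinates R X + t. Camera axes: x right, y down, z forward; pixel columns grow to the right and rows downward; lengths in m; the calibration is good to about 2 mm. A picture is of the moment at which its call begins. camera_model takes no time and is no camera call.
- close_job(): hands the job in; it is judged then, once.
The state is a dict: "clock": time; "joint_pos": joint angles; "qvel": joint speeds; "tau": joint torques, N m; "tool_pos": TCP position; "orientation": TCP orientation; "force": force on the tool from outside, world axes, zero at the start; "moment": the same for the moment, N m; "opening": finger opening in m; "gripper_force": force on a finger pad.
Only numpy, scipy, OpenCV 4.12 (cv2) and the standard library are available. Lean on these libraries where they do the work, as an engineer would, in place of code of your own. Each camera call takes 0.05 s, during which the arm holds its last target. There are 200 camera calls.

## Task

Close the steel flask that leans in its wooden cradle: pick up the red-handled cork stopper lying on the counter, set it tapered end first into the neck, and press it fully home against the stiff rubber seal inside, until its square flange sits flat on the rim all round. Press firmly but do not ram or hammer it, and leave the other things on the counter where they are. Let go of the stopper at the end.

Things in the scene. Friction and masses are not known exactly. Their poses are not given: they have to be found in the camera images.
- stopper: stopper, 86 mm long, about 90 g. Origin: centre of its small (foot) face; z along its axis, foot to handle. Along z: cork taper 0-36 mm (diameter 33 at the foot, 40 at the flange), red square flange 36-44 mm (48 x 48, sides along x and y), red round handle 44-86 mm (diameter 22, flat end). At first it lies on its side, its axis rising 12 degrees to the handle end, which points roughly to the robot
- flange (a point): centre of the flange's underside on the stopper, 36 mm from the foot; axes as stopper
- flask: steel flask with blue bands, fixed in a wooden cradle (base 200 x 110 x 12 mm), leaning 30 degrees from vertical with its mouth roughly towards the robot. Origin: centre of its bottom; z along its axis, out of the mouth. Body diameter 84 mm up to 112 mm, then a shoulder, then a straight neck of outer diameter 54 mm; mouth at 175 mm
- mouth (a point): centre of the flask's mouth, in the plane of the rim; axes as flask. The bore is straight, 43 mm wide. In it a rubber seal disc that fills it lies 27 to 30 mm below the rim; it resists up to about 10 N, slides deeper when pressed harder (enough for the stopper) and stays there
- pen_stand: bystander: white ceramic pen stand, open cup, 76 mm across, 100 mm high; leave alone
- torch: bystander: steel torch standing upright on its head, 48 mm across, 150 mm high; leave alone
- spanner: bystander: spanner lying flat; leave alone
- screwdriver: bystander: grey screwdriver lying flat; leave alone
- tumbler: bystander: steel tumbler, 68 mm across, 95 mm high; leave alone
- pickle_jar: bystander: amber jar with yellow cap, 76 mm across, 120 mm high; leave alone
Mind the look-alikes: they are no part of the job. Leave any yellow look-alike of the stopper alone.

How it is judged:
By the outcome, as a careful person would: the job done as asked, in the order asked, and still so for the second after the job is handed in, with the robot touching nothing.
It also fails if it takes over 54 s, if anything falls off the work surface, if the arm or the gripper's body presses on something with over 40 N, if the wrist force passes 120 N, or if a joint passes its speed limit or range.

## Working session

There is one attempt and no reset: what is moved stays moved. The work goes in short steps, Python scripts to look and compute and a shell command to move; the robot and the scene stay as the last step left them, time stands still between calls to the robot, and variables do not carry over. Pictures are saved under pics/ and viewed, at most 10 in all, crops included, and the job is handed in when it is done.

```bash
mkdir -p pics; ls; python3 - <<'E'
from plant import ctrl, imaging
import cv2, numpy as np
for n in ("scene","top"):
    p,d=imaging.snapshot(n); cv2.imwrite(f"pics/{n}0.png",p); np.save(f"pics/{n}0.npy",d)
    m=imaging.camera_model(n); print(n,np.round(m["mtx"],1).tolist(),np.round(m["R"],3).tolist(),np.round(m["t"],3).tolist())
print(ctrl.get_obs(), ctrl.tcp_to_grasp)
E
```

```text
pics
scene [[546.2, 0.0, 280.9], [0.0, 546.2, 209.2], [0.0, 0.0, 1.0]] [[0.1, 0.995, 0.004], [0.695, -0.066, -0.716], [-0.713, 0.074, -0.698]] [-0.026, -0.322, 1.992]
top [[523.9, 0.0, 284.6], [0.0, 523.9, 206.8], [0.0, 0.0, 1.0]] [[-0.027, -1.0, -0.005], [-0.993, 0.027, -0.118], [0.118, 0.001, -0.993]] [0.001, 0.574, 1.632]
{'clock': 0.1, 'joint_pos': array([-5.56282179e+01,  2.05885117e+01,  6.38917034e-01, -1.71022665e-02,
       -7.01363669e+01, -1.65072395e+01]), 'qvel': array([-0.08613713,  0.00742258,  0.15281823,  0.00970922,  0.060224  ,
        0.00497644]), 'tau': array([-1.93516949e-03, -5.84163380e+01,  2.93749005e+01,  7.01547503e+00,
        1.02031013e-02, -7.03499995e-05]), 'tool_pos': array([ 0.20690655, -0.64204413,  0.22570425]), 'orientation': array([ 1.79913013e+02, -9.01159344e-03, -1.62141274e+02]), 'force': array([ 0.01606219,  0.53527711, -0.38074307]), 'moment': array([-0.04650456, -0.01105234,  0.02229048]), 'gripper_force': 0.0, 'opening': 0.08789460237249101} 0.0188
```

View pics/scene0.png

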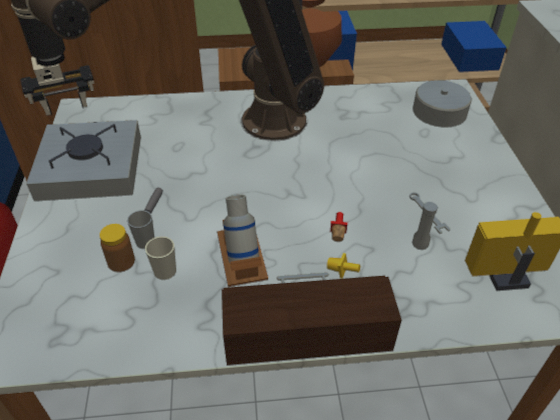

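View pics/top0.png

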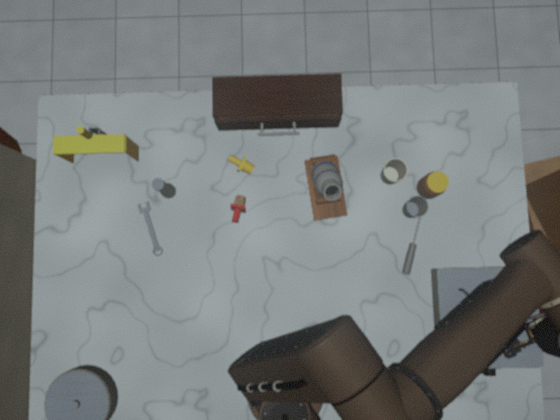

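The scene view shows the red stopper at (338,225), the flask with its mouth near (236,200), and the yellow look-alike at (343,266). In the top view the stopper is at (238,208), the flask mouth at (333,192), and the cradle corners run from (306,157) to (346,217). Next I'll measure from the depth images.

```bash
cat > h.py <<'E'
import numpy as np, cv2
from plant import ctrl, imaging
def cloud(n,d):
    m=imaging.camera_model(n); v,u=np.indices(d.shape)
    K=m["mtx"]; c=np.stack([(u-K[0,2])/K[0,0]*d,(v-K[1,2])/K[1,1]*d,d],-1)
    return (c-m["t"])@m["R"]
def proj(n,X):
    m=imaging.camera_model(n); c=np.atleast_2d(X)@m["R"].T+m["t"]; p=c@m["mtx"].T; return p[:,:2]/p[:,2:]
E
python3 - <<'E'
from h import *
np.set_printoptions(precision=4,suppress=True)
for n,box,fb in (("scene",(320,200,360,250),(212,185,275,285)),("top",(222,185,255,228),(300,150,350,222))):
    p=cv2.imread(f"pics/{n}0.png"); d=np.load(f"pics/{n}0.npy"); W=cloud(n,d)
    hsv=cv2.cvtColor(p,cv2.COLOR_BGR2HSV).astype(int); H,S,V=[hsv[...,i] for i in range(3)]
    B=np.zeros(d.shape,bool); x0,y0,x1,y1=box; B[y0:y1,x0:x1]=1; B&=d>0
    red=B&((H<6)|(H>172))&(S>150); cork=B&(H>=6)&(H<25)&(S>60)
    for nm,M in(("red",red),("cork",cork)):
        P=W[M]; print(n,nm,len(P),P.mean(0),"min",np.percentile(P,3,0),"max",np.percentile(P,97,0))
    P=W[red|cork]; P=P[P[:,2]>.006]; c=P.mean(0); u,s,vt=np.linalg.svd(P-c); print(" axis",vt[0],"yaw",np.degrees(np.arctan2(vt[0][1],vt[0][0])))
    print(" counter z",np.median(W[B&(S<40)][:,2]))
    x0,y0,x1,y1=fb; Q=W[y0:y1,x0:x1].reshape(-1,3); Q=Q[(Q[:,2]>.02)&(Q[:,2]<.2)]; print(n,"flask n",len(Q),"zmax",np.percentile(Q[:,2],99.5))
    c=p[y0:y1,x0:x1]; cv2.imwrite(f"pics/{n}_f.png",cv2.resize(c,None,fx=5,fy=5))
    c=p[box[1]:box[3],box[0]:box[2]]; cv2.imwrite(f"pics/{n}_s.png",cv2.resize(c,None,fx=8,fy=8))
a=[cv2.imread(f"pics/{f}.png") for f in("scene_f","top_f","scene_s","top_s")]
o=np.zeros((600,800,3),np.uint8); x=0
for i in a:
    i=cv2.resize(i,None,fx=.55,fy=.55) if 0 else i
    k=min(1,600/i.shape[0],195/i.shape[1]); i=cv2.resize(i,None,fx=k,fy=k); o[:i.shape[0],x:x+i.shape[1]]=i; x+=200
cv2.imwrite("pics/c1.png",o)
E
```

```text
scene red 106 [0.5646 0.1373 0.0423] min [0.5373 0.1141 0.0333] max [0.5882 0.1529 0.0499]
scene cork 198 [0.5997 0.1293 0.031 ] min [0.5803 0.1134 0.0111] max [0.618  0.1499 0.0444]
 axis [ 0.9423 -0.2325 -0.2408] yaw -13.862389535030903
 counter z 0.0002036197693888649
scene flask n 2294 zmax 0.19765569534832664<stdin>:9: RuntimeWarning: Mean of empty slice.
  ret = um.true_divide(
Traceback (most recent call last):
IndexError: index -1 is out of bounds for axis 0 with size 0
```

```bash
cat > fit.py <<'E'
from h import *
from scipy.optimize import least_squares
np.set_printoptions(precision=4,suppress=True)
def seg2d(r,z,poly):   # unsigned distance in (r,z) plane to polyline
    q=np.stack([r,z],-1); best=np.full(len(r),9.)
    for a,b in zip(poly[:-1],poly[1:]):
        a=np.array(a);b=np.array(b); t=np.clip(((q-a)@(b-a))/((b-a)@(b-a)),0,1)
        best=np.minimum(best,np.linalg.norm(q-a-t[:,None]*(b-a),axis=1))
    return best
def axes(tilt_from_vertical,psi):
    t,p=np.radians([tilt_from_vertical,psi]); z=np.array([np.sin(t)*np.cos(p),np.sin(t)*np.sin(p),np.cos(t)])
    y=np.array([-np.sin(p),np.cos(p),0]); return np.stack([np.cross(y,z),y,z])   # rows x,y,z
def box(q,lo,hi):
    c=(np.array(lo)+hi)/2;h=(np.array(hi)-lo)/2; e=np.abs(q-c)-h
    return np.abs(np.linalg.norm(np.maximum(e,0),axis=1)+np.minimum(e.max(1),0))
def sd(p,P):
    q=(P-[p[0],p[1],.0161])@axes(78,p[2]).T; r=np.hypot(q[:,0],q[:,1])
    return np.minimum(seg2d(r,q[:,2],[(0,0),(.0165,0),(.02,.036)]),np.minimum(box(q,[-.024,-.024,.036],[.024,.024,.044]),seg2d(r,q[:,2],[(.011,.044),(.011,.086),(0,.086)])))
def fd(p,P):  # p = mouth xyz, psi
    q=(P-p[:3])@axes(30,p[3]).T; r=np.hypot(q[:,0],q[:,1])
    return seg2d(r,q[:,2],[(.042,-.175),(.042,-.063),(.027,-.045),(.027,0),(.0215,0),(.0215,-.027),(0,-.027)])
if __name__=="__main__":
  S=[];F=[]
  for n,b,fb in (("scene",(315,195,365,255),(212,185,275,285)),("top",(222,185,256,230),(300,150,350,222))):
    p=cv2.imread(f"pics/{n}0.png"); d=np.load(f"pics/{n}0.npy"); W=cloud(n,d)
    f=lambda b:W[b[1]:b[3],b[0]:b[2]][d[b[1]:b[3],b[0]:b[2]]>0]
    s=f(b); print(n,"counter",np.median(s[:,2]),(b[3]-b[1])*(b[2]-b[0]),len(s)); s=s[(s[:,2]>.008)&(s[:,2]<.08)]; S.append(s)
    q=f(fb); q=q[(q[:,2]>.075)&(q[:,2]<.25)]; F.append(q); print(n,len(s),s.mean(0) if len(s) else 0,len(q),q.mean(0))
  for nm,Ss,Ff in(("scene",S[0],F[0]),("top",S[1],F[1]),("both",np.vstack(S),np.vstack(F))):
    if len(Ss)>20:
      r=min((least_squares(lambda p:sd(p,Ss),[.6+dx,.13,166],x_scale=[.01,.01,5],loss="soft_l1",f_scale=.002) for dx in(0,.02,-.02)),key=lambda r:r.cost); print(nm,"stopper foot,psi",r.x,"med",np.median(sd(r.x,Ss)))
    if len(Ff)>20:
      for ps in(180,):
        r=least_squares(lambda p:fd(p,Ff),[Ff[:,0].mean()-.04,Ff[:,1].mean(),.19,ps],x_scale=[.01,.01,.01,5],loss="soft_l1",f_scale=.002); print(nm,"mouth,psi",r.x,"med",np.median(fd(r.x,Ff)),"bottom",r.x[:3]-.175*axes(30,r.x[3])[2])
E
python3 fit.py
```

```text
scene counter 0.0005931625421133043 3000 2983
scene 355 [0.5874 0.1308 0.0344] 1721 [ 0.6602 -0.1489  0.1331]
top counter 0.0019941709332336275 1530 1527
top 329 [0.5769 0.1336 0.0332] 997 [ 0.6369 -0.1442  0.1416]
scene stopper foot,psi [  0.6143   0.1253 167.3693] med 0.0014203539028392713
scene mouth,psi [  0.5959  -0.1552   0.187  187.6261] med 0.0014633847040361053 bottom [ 0.6827 -0.1435  0.0355]
top stopper foot,psi [  0.615    0.1258 167.1456] med 0.001722217112436919
top mouth,psi [  0.5966  -0.1535   0.1877 186.9551] med 0.0012973770929623624 bottom [ 0.6835 -0.143   0.0362]
both stopper foot,psi [  0.6146   0.1255 167.2415] med 0.0015550383050346277
both mouth,psi [  0.5961  -0.1545   0.1874 187.3702] med 0.0015244314727633317 bottom [ 0.6829 -0.1433  0.0358]
```

Both cameras agree to within 2 mm. The flask bottom comes out at z = 0.036, which matches a 12 mm cradle base. I'll grip the handle at 68 mm from the foot, with the tool pitched 50° and pointing away from the robot, so that it ends up nearly vertical at the flask.

```bash
python3 -m crank '[[[0.01,0.01,0.012],[0,0,-7.65],1],[[0.02,0.02,0.012],[0,0,-7.65],1],[[0.02,0.03,0.012],[0,0,-7.65],1],[[0.02,0.033,0.012],[0,0,-7.65],1],[[0.02,0.033,0],[0,0,0],1],[[0.02,0.033,0],[0,0,0],1],[[0.02,0.033,0],[0,0,0],1],[[0.02,0.033,0],[0,0,0],1],[[0.02,0.033,0],[0,0,0],1],[[0.02,0.033,0],[0,0,0],1],[[0.02,0.033,0],[0,0,0],1],[[0.02,0.033,0],[0,0,0],1]]'
python3 -m crank '[[[0.005,0.033,0],[0,0,0],1],[[0.005,0.033,0],[0,0,0],1],[[0.005,0.033,0],[0,0,0],1],[[0.005,0.033,0],[0,0,0],1],[[0.005,0.033,0],[0,0,0],1],[[0.005,0.033,0],[0,0,0],1],[[0.005,0.033,0],[0,0,0],1],[[0.005,0.033,0],[0,0,0],1],[[0.005,0.033,0],[0,0,0],1],[[0.005,0.033,0],[0,0,0],1],[[0.005,0.033,0],[0,0,0],1],[[0,0,0],[0,0,0],1]]'
```

```text
clock: 1.3
tool_pos: [0.4374, -0.2838, 0.2744]
orientation: [180.0, -0.0, 167.3]
force: [1.0, 0.2, 0.6]
opening: 0.0878
gripper_force: 0.0
clock: 2.5
tool_pos: [0.4924, 0.0805, 0.274]
orientation: [-180.0, -0.0, 167.4]
force: [-0.0, -0.5, -1.1]
opening: 0.0874
gripper_force: 0.0
```

```bash
python3 -m crank '[[[-0.001,0.015,0],[-1.767,-7.802,0],1],[[-0.001,0.015,0],[-1.767,-7.802,0],1],[[-0.001,0.015,0],[-1.767,-7.802,0],1],[[-0.001,0.015,0],[-1.767,-7.802,0],1],[[-0.002,0.014,0],[-1.767,-7.802,0],1],[[0,0,-0.033],[0,0,0],1],[[0,0,-0.033],[0,0,0],1],[[0,0,-0.033],[0,0,0],1],[[0,0,-0.033],[0,0,0],1],[[0,0,-0.034],[0,0,0],1],[[0,0,0],[0,0,0],1],[[0,0,0],[0,0,0],1]]'
python3 - <<'E'
from h import *
from scipy.spatial.transform import Rotation as R
o=ctrl.get_obs(); print(o["joint_pos"].round(1)); M=R.from_euler("xyz",o["orientation"],degrees=True).as_matrix(); print(M.round(3))
print(np.array([.5615,.1375,.0158])-o["tool_pos"])
E
```

```text
clock: 3.7
tool_pos: [0.537, 0.0775, 0.1874]
orientation: [179.7, 27.7, 173.5]
force: [0.8, -0.4, 0.8]
opening: 0.0877
gripper_force: 0.0
[  34.6   -4.5  -56.4   48.5  -23.7 -173.6]
[[-0.88   0.111  0.463]
 [ 0.1    0.994 -0.047]
 [-0.465  0.005 -0.885]]
[ 0.02452702  0.06003328 -0.17159119]
```

The 40° tilt runs into the elbow and wrist limits. I'll reduce it to 25°; at the flask the tool then leans back about 23°, which is fine. Next I'll compute the correction.

```bash
cat > go.py <<'E'
import sys; from h import *
from scipy.spatial.transform import Rotation as R
np.set_printoptions(precision=4,suppress=True)
def pick(tilt,psi=167.24):   # tool rotation matrix, x to robot
    p=np.radians(psi); t=np.radians(tilt); f=-np.array([np.cos(p),np.sin(p),0])
    z=np.sin(t)*f-np.array([0,0,np.cos(t)]); y=np.array([-f[1],f[0],0]); return np.stack([np.cross(y,z),y,z],1)
def todo(pos,M):
    o=ctrl.get_obs(); N=R.from_euler("xyz",o["orientation"],degrees=True).as_matrix()
    print("shift",pos-o["tool_pos"],"turn",R.from_matrix(M@N.T).as_rotvec(degrees=True),"tcp",o["tool_pos"],"q",o["joint_pos"].round(1))
E
python3 - <<'E'
from go import *
M=pick(25); G=np.array([.5497,.1402,.0302]); T=G+.0188*M[:,2]; print(M,T); todo(T,M)
E
```

```text
[[-0.8839  0.2209  0.4122]
 [ 0.2002  0.9753 -0.0933]
 [-0.4226  0.     -0.9063]] [0.5574 0.1384 0.0132]
shift [ 0.0205  0.061  -0.1742] turn [ 0.1672  2.7257 -6.3867] tcp [0.537  0.0775 0.1874] q [  34.6   -4.5  -56.4   48.5  -23.7 -173.6]
```

```bash
python3 -m crank '[[[0.003,0,0.015],[0,5,0],1],[[0.003,0,0.015],[0,5,0],1],[[0.003,0.01,0.01],[0,5,0],1],[[0.003,0.017,0.01],[0,0,-3],1],[[0.003,0.017,0],[0,0,-3],1],[[0.003,0.017,0],[0,0,0],1],[[0,0,0],[0,0,0],1],[[0,0,0],[0,0,0],1]]'
python3 - <<'E'
from go import *
M=pick(25); G=np.array([.5497,.1402,.0302]); T=G+.0188*M[:,2]; todo(T,M)
E
```

```text
clock: 4.5
tool_pos: [0.5587, 0.1344, 0.2349]
orientation: [-178.4, 15.3, 168.0]
force: [0.2, -1.1, 1.2]
opening: 0.0875
gripper_force: 0.0
shift [-0.0012  0.0041 -0.2218] turn [-0.6086 -9.8101 -0.1849] tcp [0.5587 0.1344 0.2349] q [  41.5    3.3  -29.    17.1  -51.1 -153.8]
```

The arm has a lateral shoulder offset, which leaves joint 6 close to its limit. I'll flip the grasp by a half turn, which puts joint 6 near +37°.

```bash
python3 -m crank '[[[0,0,0],[1.7,7.5,0],1],[[0,0,0],[1.7,7.5,0],1],[[0,0,0],[0,0,8.5],1],[[0,0,0],[0,0,8.5],1],[[0,0,0],[0,0,8.5],1],[[0,0,0],[0,0,8.5],1],[[0,0,0],[0,0,8.5],1],[[0,0,0],[0,0,8.5],1],[[0,0,0],[0,0,8.5],1],[[0,0,0],[0,0,8.5],1],[[0,0,0],[0,0,8.5],1],[[0,0,0],[0,0,8.5],1]]'
python3 -m crank '[[[0,0,0],[0,0,8.5],1],[[0,0,0],[0,0,8.5],1],[[0,0,0],[0,0,8.5],1],[[0,0,0],[0,0,8.5],1],[[0,0,0],[0,0,8.5],1],[[0,0,0],[0,0,8.5],1],[[0,0,0],[0,0,8.5],1],[[0,0,0],[0,0,8.5],1],[[0,0,0],[0,0,8.5],1],[[0,0,0],[0,0,8.5],1],[[0,0,0],[0,0,8.5],1],[[0,0,0],[0,0,0],1]]'
python3 - <<'E'
from go import *
M=pick(0)*[-1,-1,1]; G=np.array([.5497,.1402,.0302]); T=G+.0188*M[:,2]; todo(T,M); todo(T,pick(25)*[-1,-1,1])
E
```

```text
clock: 5.7
tool_pos: [0.5586, 0.1332, 0.235]
orientation: [-178.6, -0.1, -106.8]
force: [-0.0, 0.1, -0.1]
opening: 0.0876
gripper_force: 0.0
clock: 6.9
tool_pos: [0.5588, 0.1333, 0.235]
orientation: [-178.5, -0.1, -13.5]
force: [0.3, 0.3, -0.7]
opening: 0.0875
gripper_force: 0.0
shift [-0.0091  0.0069 -0.2236] turn [-1.4062  0.3871  0.774 ] tcp [0.5588 0.1333 0.235 ] q [ 32.2  10.4 -11.7  -1.1 -66.8  44.6]
shift [-0.0091  0.0069 -0.2236] turn [ -7.0695 -23.9616   0.4438] tcp [0.5588 0.1333 0.235 ] q [ 32.2  10.4 -11.7  -1.1 -66.8  44.6]
```

```bash
python3 -m crank '[[[0,0.001,-0.015],[-2.35,-8,0.15],1],[[0,0.001,-0.02],[-2.35,-8,0.15],1],[[0,0.001,-0.03],[-2.37,-7.96,0.15],1],[[-0.001,0.002,-0.03],[0,0,0],1],[[0,0,-0.03],[0,0,0],1],[[0,0,-0.02],[0,0,0],1],[[0,0,0],[0,0,0],1],[[0,0,0],[0,0,0],1]]'
python3 - <<'E'
from go import *
M=pick(25)*[-1,-1,1]; G=np.array([.5497,.1402,.0302]); T=G+.0188*M[:,2]; todo(T,M)
p,d=imaging.snapshot("scene"); cv2.imwrite("pics/s2.png",cv2.resize(p[110:270,250:450],None,fx=3.5,fy=3.5))
E
```

```text
clock: 7.7
tool_pos: [0.5674, 0.1268, 0.1097]
orientation: [179.5, -21.7, -14.0]
force: [0.9, 0.5, -0.0]
opening: 0.0872
gripper_force: 0.0
shift [-0.01    0.0116 -0.0965] turn [-0.2822 -3.3318  1.4991] tcp [0.5674 0.1268 0.1097] q [ 36.9   8.8 -51.6  48.1 -23.2  -4.6]
```

View pics/s2.png

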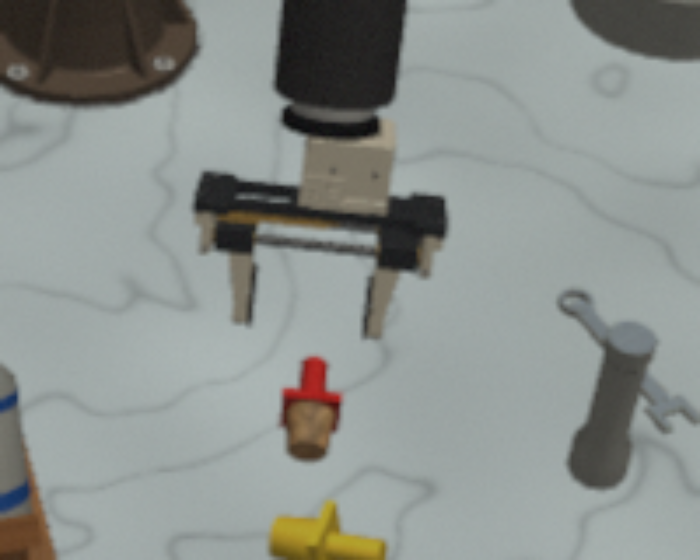

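The picture shows the open fingers at (245,320) and (372,335), straddling the red handle at (313,375), with the flange at (310,402). The tool is well centred. Joint 3 is close to its limit, so I'll use a 15° tilt.

```bash
python3 -m crank '[[[-0.004,0.005,0],[1.5,5.8,1.4],1],[[-0.006,0.007,0],[0,0,0],1],[[0,0,0],[0,0,0],1]]'
python3 - <<'E'
from go import *
M=pick(15)*[-1,-1,1]; G=np.array([.5478,.1406,.0307]); T=G+.0188*M[:,2]; print(T); todo(T,M)
E
```

```text
clock: 8.05
tool_pos: [0.5662, 0.1332, 0.1143]
orientation: [179.2, -19.2, -13.5]
force: [-0.3, 0.7, 0.5]
opening: 0.0875
gripper_force: 0.0
[0.5525 0.1395 0.0125]
shift [-0.0137  0.0064 -0.1018] turn [1.6714 3.9188 0.9195] tcp [0.5662 0.1332 0.1143] q [ 39.5   9.4 -46.6  35.9 -27.5   5.7]
```

```bash
python3 -m crank '[[[-0.003,0.001,-0.005],[0.8,2,0.4],1],[[-0.003,0.001,-0.01],[0.8,1.9,0.5],1],[[-0.004,0.002,-0.015],[0,0,0],1],[[-0.004,0.002,-0.015],[0,0,0],1],[[0,0,-0.015],[0,0,0],1],[[0,0,0],[0,0,0],1]]'
python3 - <<'E'
from go import *
M=pick(15)*[-1,-1,1]; G=np.array([.5478,.1406,.0307]); T=G+.0188*M[:,2]; todo(T,M)
E
```

```text
clock: 8.65
tool_pos: [0.5501, 0.1363, 0.0513]
orientation: [179.6, -14.8, -12.6]
force: [0.1, -0.2, 0.3]
opening: 0.0877
gripper_force: 0.0
shift [ 0.0024  0.0032 -0.0387] turn [ 0.3453 -0.2601 -0.0196] tcp [0.5501 0.1363 0.0513] q [ 38.5  14.5 -48.6  34.2 -21.2   7.4]
```

```bash
python3 -m crank '[[[0.001,0.001,-0.01],[0.1,-0.1,0],1],[[0.001,0.001,-0.01],[0.1,-0.1,0],1],[[0,0.001,-0.01],[0,0,0],1],[[0,0,-0.008],[0,0,0],1],[[0,0,0],[0,0,0],1],[[0,0,0],[0,0,0],1]]'
python3 - <<'E'
from go import *
M=pick(15)*[-1,-1,1]; G=np.array([.5478,.1406,.0307]); T=G+.0188*M[:,2]; todo(T,M)
E
```

```text
clock: 9.25
tool_pos: [0.5539, 0.1395, 0.0154]
orientation: [180.0, -15.1, -12.8]
force: [0.4, -0.3, 0.3]
opening: 0.0873
gripper_force: 0.0
shift [-0.0014  0.0001 -0.0028] turn [0.0345 0.1011 0.0618] tcp [0.5539 0.1395 0.0154] q [ 31.6  17.4 -55.   57.7 -12.5 -10.5]
```

```bash
python3 -m crank '[[[0,0,0],[0,0,0],-1],[[0,0,0],[0,0,0],-1],[[0,0,0],[0,0,0],-1],[[0,0,0],[0,0,0],-1],[[0,0,0],[0,0,0],-1],[[0,0,0],[0,0,0],-1],[[0,0,0],[0,0,0],-1],[[0,0,0],[0,0,0],-1]]'
python3 -m crank '[[[0,0,0.01],[0,0,0],-1],[[0,0,0.02],[0,0,0],-1],[[0,0,0.03],[0,0,0],-1],[[0,0,0.03],[0,0,0],-1],[[0,0,0.03],[0,0,0],-1],[[0,0,0.03],[0,0,0],-1],[[0,0,0],[0,0,0],-1]]'
python3 - <<'E'
from go import *
o=ctrl.get_obs(); print(o["joint_pos"].round(1))
for n in("scene","top"):
    p,d=imaging.snapshot(n); cv2.imwrite(f"pics/{n}3.png",p); np.save(f"pics/{n}3.npy",d)
a=cv2.imread("pics/scene3.png")[60:260,270:420]; b=cv2.imread("pics/top3.png")[150:300,180:300]
o=np.zeros((600,800,3),np.uint8); a=cv2.resize(a,(390,520)); b=cv2.resize(b,(400,500)); o[:520,:390]=a; o[:500,400:]=b; cv2.imwrite("pics/c3.png",o)
E
```

```text
clock: 10.05
tool_pos: [0.5531, 0.1401, 0.0143]
orientation: [180.0, -15.0, -12.8]
force: [0.3, 0.1, 0.3]
opening: 0.0294
gripper_force: 0.0
clock: 10.75
tool_pos: [0.555, 0.1419, 0.1687]
orientation: [-179.7, -15.3, -12.8]
force: [-0.1, 0.4, -0.1]
opening: 0.0218
gripper_force: 29.9
[ 41.4   6.1 -35.9  19.  -40.3  22.1]
```

View pics/c3.png

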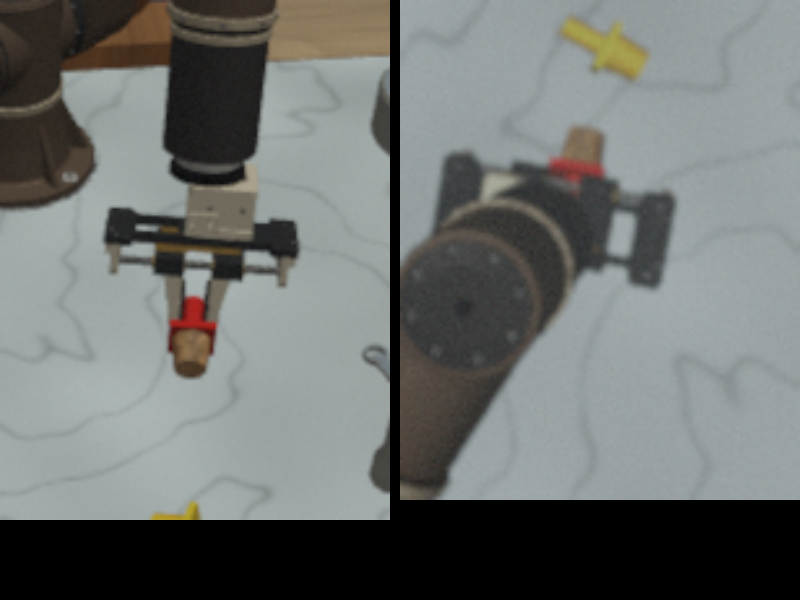

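The picture shows the stopper held by its handle at (192,310) in the left crop, with the cork foot at (190,370). Grip is 29.9 N at 21.8 mm opening. Next I'll measure its pose in the hand.

```bash
cat > held.py <<'E'
from fit import *; from go import R
def sdh(p,P):
    q=(P-p[:3])@axes(p[3],p[4]).T; r=np.hypot(q[:,0],q[:,1])
    return np.minimum(seg2d(r,q[:,2],[(0,0),(.0165,0),(.02,.036)]),np.minimum(box(q,[-.024,-.024,.036],[.024,.024,.044]),seg2d(r,q[:,2],[(.011,.044),(.011,.086),(0,.086)])))
def held(tag,guess):
    A=[]
    for n in("scene","top"):
        p=cv2.imread(f"pics/{n}{tag}.png"); d=np.load(f"pics/{n}{tag}.npy"); W=cloud(n,d)
        h=cv2.cvtColor(p,cv2.COLOR_BGR2HSV).astype(int); m=((h[...,0]<20)|(h[...,0]>172))&(h[...,1]>70)&(d>0)&(np.linalg.norm(W-guess[:3],axis=2)<.1)
        P=W[m]; P=P[sdh(np.array(guess),P)<.02]; A.append(P)
    for nm,P in(("scene",A[0]),("both",np.vstack(A))):
        r=least_squares(lambda p:sdh(p,P),guess,x_scale=[.01,.01,.01,5,5],loss="soft_l1",f_scale=.0015); print(nm,len(P),r.x,"med",np.median(sdh(r.x,P)))
    return r.x
E
cat > hand.py <<'E'
from held import *
o=ctrl.get_obs(); M=R.from_euler("xyz",o["orientation"],degrees=True).as_matrix(); T=o["tool_pos"]
a=axes(78,167.24)[2]; G=T-.0188*M[:,2]
x=held(3,[*(G-.068*a),78,167.24]); A=axes(x[3],x[4])
print("pred foot",G-.068*a,"lateral of G along y:",(G-x[:3])@M[:,1],"s",(G-x[:3])@A[2])
np.savez("grip.npz",f=M.T@(x[:3]-T),A=A@M)   # foot and axes in tool frame
# place: stopper axes -> flask axes (x->x), mouth
F=axes(30,187.37); m=np.array([.5961,-.1545,.1874])
E
python3 hand.py
```

```text
scene 403 [  0.6155   0.1279   0.1627  77.4076 167.7429] med 0.0013095385220161827
both 558 [  0.6154   0.1279   0.1618  76.5528 167.7325] med 0.0013152053108461436
pred foot [0.6132 0.1266 0.1687] lateral of G along y: 0.0018384033041776234 s 0.07139901687744792
```

```bash
cat > place.py <<'E'
from go import *; from fit import axes
import sys
g=np.load("grip.npz"); F=axes(30,187.37); m=np.array([.5961,-.1545,.1874])
M2=F.T@g["A"]
if __name__=="__main__":
    h=float(sys.argv[1]); T=m+h*F[2]-M2@g["f"]; print("target",T,"toolz",M2[:,2],"Fz",F[2]); todo(T,M2)
E
python3 place.py .06
```

```text
target [ 0.5253 -0.1649  0.2874] toolz [-0.518  -0.0684 -0.8526] Fz [-0.4959 -0.0641  0.866 ]
shift [-0.0278 -0.3051  0.1227] turn [ 1.9983 46.7284 18.541 ] tcp [0.5531 0.1402 0.1647] q [ 41.4   6.3 -36.2  19.  -40.1  22. ]
```

```bash
python3 -m crank '[[[0,-0.01,0.02],[0.2,4.67,1.85],-1],[[0,-0.02,0.02],[0.2,4.67,1.85],-1],[[-0.002,-0.025,0.02],[0.2,4.67,1.85],-1],[[-0.002,-0.028,0.02],[0.2,4.67,1.85],-1],[[-0.003,-0.028,0.02],[0.2,4.67,1.85],-1],[[-0.003,-0.028,0.02],[0.2,4.67,1.85],-1],[[-0.003,-0.028,0.003],[0.2,4.67,1.85],-1],[[-0.003,-0.028,0],[0.2,4.67,1.85],-1],[[-0.003,-0.028,0],[0.2,4.67,1.85],-1],[[-0.003,-0.028,0],[0.2,4.67,1.85],-1],[[-0.003,-0.028,0],[0,0,0],-1],[[-0.003,-0.026,0],[0,0,0],-1]]'; python3 -m crank '[[[0,0,0],[0,0,0],-1],[[0,0,0],[0,0,0],-1]]'; python3 place.py .06
```

```text
clock: 12.05
tool_pos: [0.5248, -0.1663, 0.284]
orientation: [179.6, 31.8, 6.7]
force: [1.8, 0.4, -1.0]
opening: 0.0212
gripper_force: 29.9
clock: 12.25
tool_pos: [0.5246, -0.1655, 0.2856]
orientation: [179.6, 31.7, 6.7]
force: [0.5, 0.2, -0.2]
opening: 0.0212
gripper_force: 29.9
target [ 0.5253 -0.1649  0.2874] toolz [-0.518  -0.0684 -0.8526] Fz [-0.4959 -0.0641  0.866 ]
shift [0.0007 0.0005 0.0018] turn [ 0.0592 -0.1638  0.0792] tcp [ 0.5246 -0.1655  0.2856] q [   4.2   26.1    8.9    1.8 -104.4   92.6]
```

On target. I'll take one close look to check the stopper's alignment over the mouth.

```bash
cat > check.py <<'E'
import sys; from held import *; from place import m,F
tag=sys.argv[1]; h=float(sys.argv[2])
for n in("scene","top"):
    p,d=imaging.snapshot(n); cv2.imwrite(f"pics/{n}{tag}.png",p); np.save(f"pics/{n}{tag}.npy",d)
x=held(tag,[*(m+h*F[2]),30,187.37]); e=F@(x[:3]-m); print("foot in mouth frame mm",e*1e3,"tilt err",x[3]-30,"psi err",x[4]-187.37)
print("to centre: shift",-(F[0]*e[0]+F[1]*e[1]))
a=cv2.imread(f"pics/scene{tag}.png")[100:290,180:320]; b=cv2.imread(f"pics/top{tag}.png")[130:250,270:370]
o=np.zeros((560,800,3),np.uint8); a=cv2.resize(a,(400,543)); b=cv2.resize(b,(400,480)); o[:543,:400]=a; o[:480,400:]=b; cv2.imwrite(f"pics/c{tag}.png",o)
E
python3 check.py 4 .06
```

```text
scene 323 [  0.562   -0.1617   0.2357  30.5173 187.5853] med 0.0014442679198391848
both 447 [  0.5618  -0.1618   0.236   30.0265 186.355 ] med 0.0013204095974942223
foot in mouth frame mm [ 5.991   2.8    59.5847] tilt err 0.02650664115198964 psi err -1.014963064833239
to centre: shift [0.0048 0.0034 0.003 ]
```

View pics/c4.png

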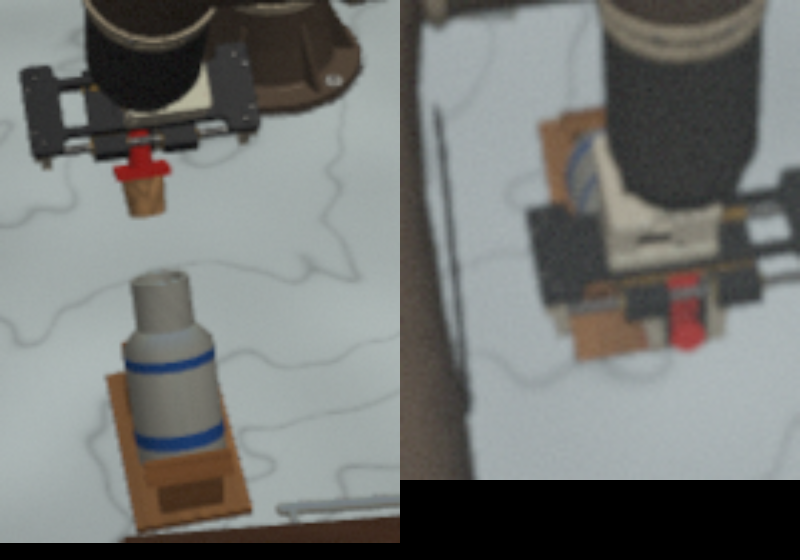

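The picture shows the stopper foot at (147,212), roughly in line with the flask axis through the mouth at (160,280). The fit puts it about 6 mm off centre. I'll correct that and approach to about 15 mm above the mouth.

```bash
python3 -m crank '[[[0.0048,0.0034,0.003],[0,0,0],-1],[[0.0055,0.0007,-0.0095],[0,0,0],-1],[[0.0055,0.0007,-0.0095],[0,0,0],-1],[[0.0055,0.0007,-0.0095],[0,0,0],-1],[[0.0055,0.0007,-0.0095],[0,0,0],-1],[[0,0,0],[0,0,0],-1],[[0,0,0],[0,0,0],-1]]'; python3 check.py 5 .016
```

```text
clock: 13.05
tool_pos: [0.5519, -0.1588, 0.2519]
orientation: [179.5, 31.6, 6.8]
force: [-0.5, 0.0, -0.5]
opening: 0.0214
gripper_force: 29.9
scene 313 [  0.5886  -0.1543   0.201   29.7402 187.9886] med 0.001183893354758138
both 436 [  0.5881  -0.1545   0.2014  28.9337 187.5096] med 0.0012319643323382987
foot in mouth frame mm [-0.16   -0.9952 16.0787] tilt err -1.0662919366562278 psi err 0.13957164175226922
to centre: shift [-0.     -0.001  -0.0001]
```

View pics/c5.png

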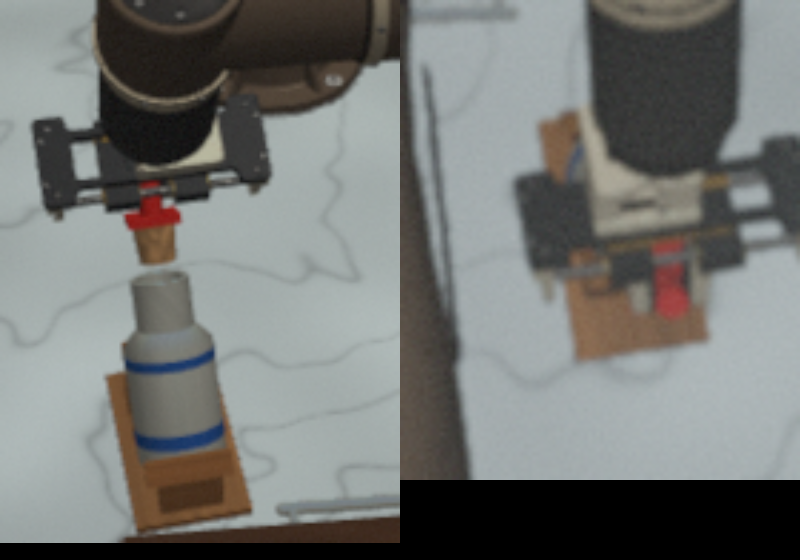

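The stopper foot, at (157,262), is centred over the mouth at (160,278) within 1 mm. I'll feed it in along the axis and watch the force.

```bash
python3 -m crank '[[[0.003,0,-0.0052],[0,0,0],-1],[[0.003,0.0002,-0.0052],[0,0,0],-1],[[0.003,0.0004,-0.0052],[0,0,0],-1],[[0,0,0],[0,0,0],-1]]'; python3 -m crank '[[[0.003,0.0004,-0.0052],[0,0,0],-1],[[0.003,0.0004,-0.0052],[0,0,0],-1],[[0,0,0],[0,0,0],-1]]'; python3 check.py 6 -.013
```

```text
clock: 13.55
tool_pos: [0.5609, -0.158, 0.2356]
orientation: [179.6, 31.6, 6.8]
force: [0.0, -0.6, -1.3]
opening: 0.0212
gripper_force: 29.9
clock: 13.85
tool_pos: [0.5669, -0.1571, 0.2253]
orientation: [179.6, 31.6, 6.8]
force: [0.5, 0.2, -2.0]
opening: 0.0214
gripper_force: 29.9
scene 246 [  0.6026  -0.1534   0.1743  28.3079 188.1907] med 0.0011923288845233728
both 364 [  0.6028  -0.1534   0.1748  28.1891 188.2707] med 0.0013074359793389609
foot in mouth frame mm [  0.4511  -0.2661 -14.3297] tilt err -1.8108802522341634 psi err 0.9007099361842847
to centre: shift [ 0.0004 -0.0002  0.0002]
```

```bash
python3 -m crank '[[[0.001,0,-0.003],[0,-1.2,0],-1],[[0.0015,0.0002,-0.0026],[0,0,0],-1],[[0.0015,0.0002,-0.0026],[0,0,0],-1],[[0,0,0],[0,0,0],-1]]'; python3 -m crank '[[[0.0015,0.0002,-0.0026],[0,0,0],-1],[[0.001,0.0002,-0.0017],[0,0,0],-1],[[0.001,0.0002,-0.0017],[0,0,0],-1],[[0,0,0],[0,0,0],-1]]'; python3 place.py -.036
```

```text
clock: 14.35
tool_pos: [0.5709, -0.1568, 0.2178]
orientation: [179.4, 30.3, 6.7]
force: [0.4, -0.1, -0.5]
opening: 0.0211
gripper_force: 29.9
clock: 14.75
tool_pos: [0.5739, -0.1566, 0.2131]
orientation: [179.3, 30.4, 6.7]
force: [-3.0, 0.4, 4.9]
opening: 0.021
gripper_force: 29.9
target [ 0.5729 -0.1588  0.2043] toolz [-0.518  -0.0684 -0.8526] Fz [-0.4959 -0.0641  0.866 ]
shift [-0.001  -0.0022 -0.0088] turn [ 0.093   1.11   -0.0455] tcp [ 0.5739 -0.1566  0.2131] q [  4.7  32.    9.8   1.7 -98.2  92. ]
```

The seal is now resisting with 5.8 N, purely along the axis. I'll keep pressing gently, 1.5 mm per row.

```bash
for i in 1; do python3 -m crank '[[[0.0008,0.0001,-0.0013],[0,0,0],-1],[[0.0008,0.0001,-0.0013],[0,0,0],-1],[[0,0,0],[0,0,0],-1]]'; done; python3 -m crank '[[[0.0008,0.0001,-0.0013],[0,0,0],-1],[[0.0008,0.0001,-0.0013],[0,0,0],-1],[[0,0,0],[0,0,0],-1]]'
```

```text
clock: 15.05
tool_pos: [0.5752, -0.1565, 0.2111]
orientation: [179.3, 30.4, 6.7]
force: [-3.0, 0.3, 7.2]
opening: 0.0211
gripper_force: 29.9
clock: 15.35
tool_pos: [0.5768, -0.1563, 0.2086]
orientation: [179.3, 30.4, 6.7]
force: [-4.0, 0.5, 7.8]
opening: 0.0212
gripper_force: 29.9
```

```bash
python3 -m crank '[[[0.0008,0.0001,-0.0013],[0,0,0],-1],[[0.0008,0.0001,-0.0013],[0,0,0],-1],[[0,0,0],[0,0,0],-1]]'; python3 check.py 7 -.033;  python3 -m crank '[[[0.0008,0.0001,-0.0013],[0,0,0],-1],[[0,0,0],[0,0,0],-1]]'
```

```text
clock: 15.65
tool_pos: [0.5772, -0.1563, 0.2084]
orientation: [179.3, 30.6, 6.7]
force: [-7.4, 3.5, 19.5]
opening: 0.0215
gripper_force: 29.9
scene 165 [  0.6154  -0.1518   0.1587  32.1495 187.7883] med 0.0010080469314853197
both 281 [  0.6149  -0.1516   0.159   31.2731 188.7805] med 0.0010173639875118313
foot in mouth frame mm [ -2.3172  -0.4148 -34.0934] tilt err 1.2730637086722432 psi err 1.4104554404023872
to centre: shift [-0.0019 -0.0007 -0.0012]
clock: 15.95
tool_pos: [0.5775, -0.1563, 0.2083]
orientation: [179.3, 30.6, 6.7]
force: [-10.4, 4.8, 25.1]
opening: 0.0212
gripper_force: 29.9
```

View pics/c7.png

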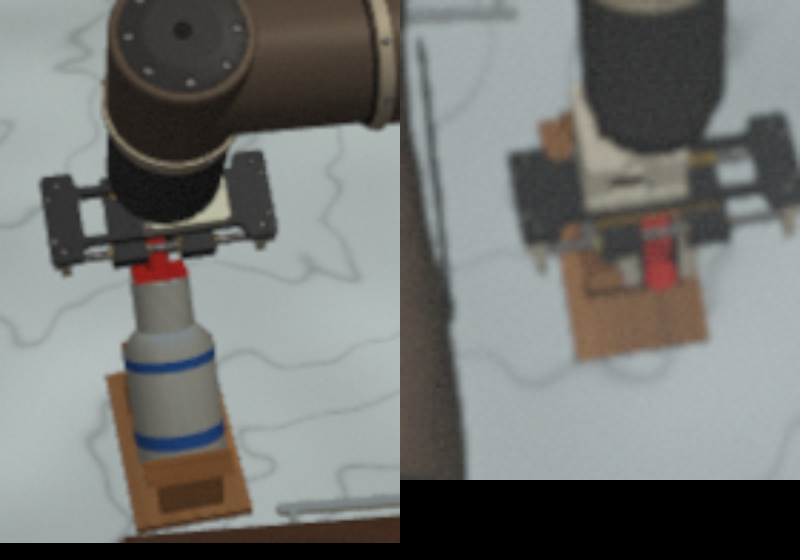

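The flange, at (158,270), has met the rim, with 27 N along the axis and no further travel. I'll relieve the load, let go, back off along the tool and check how it sits.

```bash
python3 -m crank '[[[-0.001,0,0.0017],[0,0,0],-1],[[0,0,0],[0,0,0],0.3],[[0,0,0],[0,0,0],0.3],[[0,0,0],[0,0,0],0.3],[[0,0,0],[0,0,0],0.3],[[0,0,0],[0,0,0],0.3],[[0,0,0],[0,0,0],0.3],[[0,0,0],[0,0,0],0.3]]'; python3 -m crank '[[[0.01,0.001,0.017],[0,0,0],0.3],[[0.01,0.001,0.017],[0,0,0],0.3],[[0.01,0.001,0.017],[0,0,0],0.3],[[0.01,0.001,0.025],[0,0,0],0.3],[[0.01,0.001,0.025],[0,0,0],0.3],[[0,0,0.03],[0,0,0],0.3],[[0,0,0.03],[0,0,0],0.3],[[0,0,0],[0,0,0],0.3]]'; python3 check.py 8 -.036
```

```text
clock: 16.75
tool_pos: [0.5791, -0.1556, 0.2046]
orientation: [179.4, 30.3, 6.7]
force: [-0.1, -0.3, -1.2]
opening: 0.0571
gripper_force: 0.0
clock: 17.55
tool_pos: [0.6299, -0.1511, 0.3702]
orientation: [179.3, 29.9, 6.6]
force: [0.1, 0.2, 0.9]
opening: 0.0568
gripper_force: 0.0
scene 242 [  0.6157  -0.1527   0.1585  31.7779 186.5011] med 0.000889712641676193
both 525 [  0.6157  -0.1515   0.1593  32.0338 187.7981] med 0.0011652751236578378
foot in mouth frame mm [ -3.1363  -0.4716 -34.2883] tilt err 2.033797526822667 psi err 0.4280525509847166
to centre: shift [-0.0026 -0.0008 -0.0016]
```

View pics/c8.png

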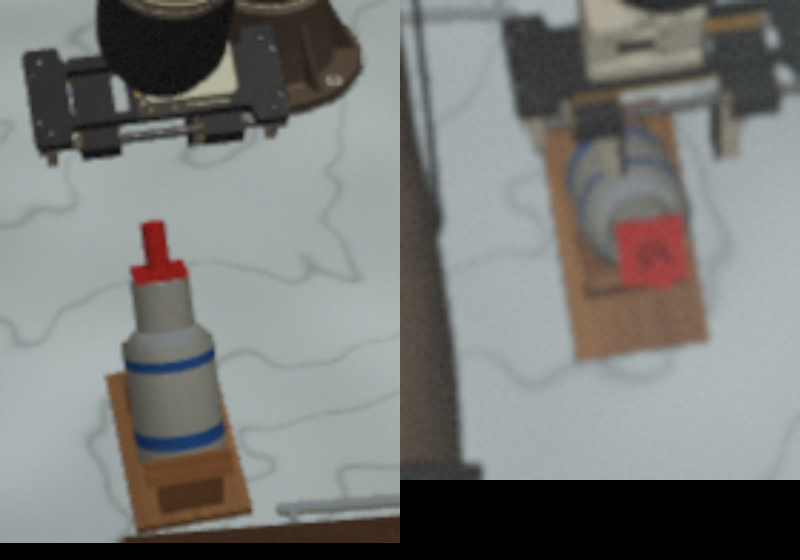

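The released stopper stands in the neck, with the handle at (155,240) and the flange at (158,270). The fit shows it about 2° tilted, so the far edge may still be slightly raised. I'll press on the centre of the handle's end with shut fingers, along the axis, to seat it flat.

```bash
cat > end.py <<'E'
from place import *
E=np.array([.572,-.1562,.2322]); todo(E+.03*F[2],pick(18,187.37)*[-1,-1,1])
E
python3 end.py
```

```text
shift [-0.0721 -0.0076 -0.1081] turn [  6.5131 -47.7651   0.5742] tcp [ 0.6292 -0.1506  0.3663] q [   4.7   34.5   33.6    1.8 -119.2   92.6]
```

```bash
python3 -m crank '[[[-0.009,-0.001,0],[0.81,-5.97,0.07],-1],[[-0.009,-0.001,0],[0.81,-5.97,0.07],-1],[[-0.009,-0.001,0],[0.81,-5.97,0.07],-1],[[-0.009,-0.001,0],[0.81,-5.97,0.07],-1],[[-0.009,-0.001,0],[0.81,-5.97,0.07],-1],[[-0.009,-0.001,0],[0.81,-5.97,0.07],-1],[[-0.009,-0.001,0],[0.81,-5.97,0.07],-1],[[-0.009,-0.001,0],[0.81,-5.97,0.07],-1],[[0,0,-0.02],[0,0,0],-1],[[0,0,-0.02],[0,0,0],-1],[[0,0,-0.015],[0,0,0],-1],[[0,0,0],[0,0,0],-1]]'; python3 end.py
```

```text
clock: 18.85
tool_pos: [0.5551, -0.1584, 0.3074]
orientation: [-179.9, -17.6, 7.3]
force: [-0.3, -0.0, 0.5]
opening: 0.0005
gripper_force: 0.0
shift [ 0.002   0.0003 -0.0493] turn [-0.0026 -0.397   0.0481] tcp [ 0.5551 -0.1584  0.3074] q [  2.4  -1.  -16.8  -1.8 -56.6  95.7]
```

```bash
python3 -m crank '[[[0.001,0,-0.012],[0.8,-6,0],-1],[[0.001,0,-0.012],[0.8,-6,0],-1],[[0,0,-0.013],[0,0,0],-1],[[0,0,-0.012],[0,0,0],-1],[[0.004,0.0005,-0.007],[0,0,0],-1],[[0.004,0.0005,-0.007],[0,0,0],-1],[[0,0,0],[0,0,0],-1],[[0,0,0],[0,0,0],-1]]'; python3 - <<'E'
from place import *
E=np.array([.572,-.1562,.2322]); todo(E,pick(30,187.37)*[-1,-1,1])
from plant import imaging
p,d=imaging.snapshot("scene"); a=cv2.resize(p[100:290,180:320],(400,543)); cv2.imwrite("pics/s9.png",a)
E
```

```text
clock: 19.65
tool_pos: [0.5676, -0.1575, 0.2477]
orientation: [-180.0, -30.0, 7.4]
force: [-0.1, 0.6, 1.0]
opening: 0.0002
gripper_force: 0.0
shift [ 0.0044  0.0013 -0.0155] turn [-0.0109 -0.0495  0.0081] tcp [ 0.5676 -0.1575  0.2477] q [  1.4  -2.9 -29.6  -5.4 -33.6  99.7]
```

View pics/s9.png

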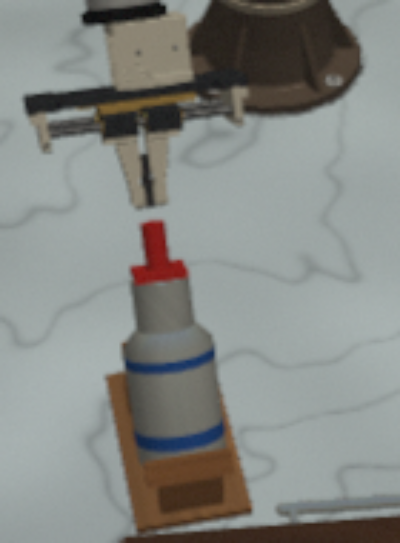

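The shut tips at (150,205) are in line with the handle's end at (153,224). I'll press along the axis in small steps.

```bash
python3 -m crank '[[[0.002,0.0005,-0.0035],[0,0,0],-1],[[0.002,0.0005,-0.0035],[0,0,0],-1],[[0.001,0.0003,-0.0025],[0,0,0],-1],[[0,0,0],[0,0,0],-1]]'; python3 -m crank '[[[0.001,0,-0.0017],[0,0,0],-1],[[0.001,0,-0.0017],[0,0,0],-1],[[0,0,0],[0,0,0],-1]]';  python3 -m crank '[[[0.0008,0,-0.0013],[0,0,0],-1],[[0.0008,0,-0.0013],[0,0,0],-1],[[0,0,0],[0,0,0],-1]]'
```

```text
clock: 20.1
tool_pos: [0.5719, -0.1563, 0.2376]
orientation: [-180.0, -29.9, 7.3]
force: [-0.5, -0.2, -0.9]
opening: 0.0
gripper_force: 0.0
clock: 20.4
tool_pos: [0.5741, -0.1563, 0.2346]
orientation: [-180.0, -30.0, 7.3]
force: [-0.3, 0.0, -0.9]
opening: 0.0004
gripper_force: 0.0
clock: 20.7
tool_pos: [0.5764, -0.1564, 0.2338]
orientation: [180.0, -30.1, 7.4]
force: [-4.2, 0.9, 7.1]
opening: 0.0003
gripper_force: 3.9
```

```bash
python3 -m crank '[[[0.0004,0,-0.0012],[0,0,0],-1],[[0.0004,0,-0.0012],[0,0,0],-1],[[0,0,0],[0,0,0],-1]]';  python3 -m crank '[[[0.0004,0,-0.0012],[0,0,0],-1],[[0,0,0],[0,0,0],-1]]'; python3 -m crank '[[[0.0004,0,-0.0012],[0,0,0],-1],[[0,0,0],[0,0,0],-1]]'
```

```text
clock: 21.0
tool_pos: [0.5767, -0.1565, 0.2336]
orientation: [179.9, -30.2, 7.4]
force: [-22.0, 4.8, 26.5]
opening: 0.0008
gripper_force: 16.6
clock: 21.2
tool_pos: [0.5768, -0.1565, 0.2336]
orientation: [179.9, -30.3, 7.4]
force: [-30.6, 7.3, 36.0]
opening: 0.0003
gripper_force: 23.0
clock: 21.4
tool_pos: [0.5769, -0.1566, 0.2335]
orientation: [179.9, -30.3, 7.4]
force: [-38.5, 10.0, 46.7]
opening: 0.0006
gripper_force: 29.5
```

That is 60 N with no travel, so the stopper is solidly home. I'll back off and check.

```bash
python3 -m crank '[[[-0.002,0,0.004],[0,0,0],-1],[[-0.003,0,0.008],[0,0,0],-1],[[-0.01,0,0.02],[0,0,0],-1],[[-0.02,0,0.03],[0,0,0],-1],[[-0.03,0,0.03],[0,0,0],-1],[[-0.03,0,0.03],[0,8,0],-1],[[0,0,0.03],[0,8,0],-1],[[0,0,0.03],[0,8,0],-1],[[0,0,0.02],[0,0,0],-1],[[0,0,0],[0,0,0],-1]]'; python3 check.py a -.036; python3 - <<'E'
import cv2,numpy as np
a=cv2.imread("pics/scenea.png")[180:240,205:265]; b=cv2.imread("pics/topa.png")[160:220,305:365]
cv2.imwrite("pics/ca2.png",np.hstack([cv2.resize(a,(400,400)),cv2.resize(b,(400,400))]))
E
```

```text
clock: 22.4
tool_pos: [0.4889, -0.1565, 0.4262]
orientation: [-177.2, -7.5, 6.4]
force: [-1.0, 0.1, -0.4]
opening: 0.0004
gripper_force: 0.0
scene 245 [  0.6153  -0.1515   0.158   30.2997 188.4001] med 0.001004287860837224
both 534 [  0.6149  -0.1517   0.1585  29.9257 187.6015] med 0.0012473416048427496
foot in mouth frame mm [ -1.9544  -0.368  -34.5505] tilt err -0.07434419022208161 psi err 0.2315205142904233
to centre: shift [-0.0016 -0.0006 -0.001 ]
```

View pics/ca2.png

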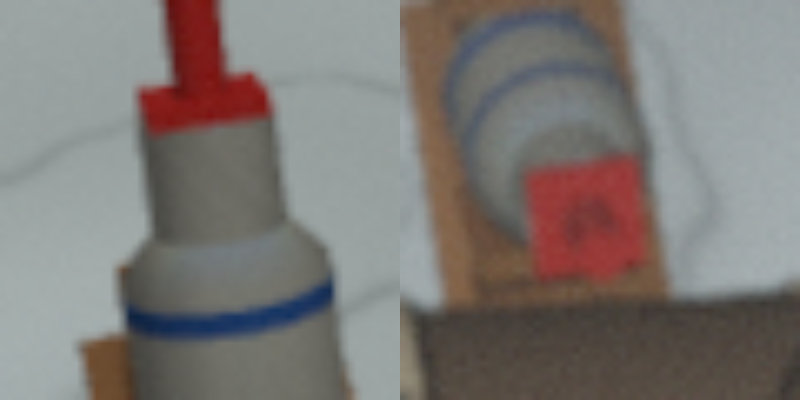

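The stopper's tilt error is now below 0.1°. The flange sits flat on the rim, at (205,108) in the left crop and (587,215) in the right, with no gap visible. The robot is clear, so I'll hand in.

```bash
python3 -c "from plant import close_job; print(close_job())"
```

```text
the job is handed in; nothing more can be done
None
```

I pressed the stopper home in the flask and let it go. Its flange measures flat on the rim (tilt error under 0.1°, no visible gap), and the job is handed in at about 22 s with the robot clear.

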